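# Check the filter slot of an enlarger housing with a depth blade

### The arm

A 7-joint arm with a two-finger parallel gripper is mounted at the origin on the work surface. World frame = base frame: x ahead of the robot, y to its left, z up, the work surface at z = 0. Lengths are in m, angles in rad, forces in N, time in s.
With the tool pointing down it reaches from about 0.35 to 0.9 m from the base axis. Payload 7.2 kg.
Tool frame: the origin (TCP) lies midway between the tips of the shut fingers; the grasp point (between the pads) lies 19 mm behind it; y points along the fingers, z is the direction in which the jaws open and shut, and the axes are right-handed (so a half turn about y gives the same grasp; the last joint's range is limited). The gripper opens to 88 mm and grips with 3 to 60 N. Pads are 20 mm wide; open, the fingers measure 115 mm over their backs; the gripper's body (75 mm by 178 mm) begins 61 mm behind the grasp point.
Start: joints at [-1.346, 0.411, -0.013, 1.596, 0.006, 1.134, -0.082], TCP at [0.18, 0.598, 0.223] pointing down, gripper open.
Joint ranges: [-2.95, 2.95], [-0.29, 1.99], [-1.47, 1.44], [0.14, 2.54], [-1.03, 4.17], [0.13, 1.85], [-2.86, 2.86]. Speed limits (rad/s): [2.39, 2.39, 3.01, 3.01, 3.14, 3.14, 3.14].

### API

Orientations are given as a unit quaternion [w, x, y, z].
In Python, from rig import robot, get_image, get_calibration, job_done gives the robot as it stands.
- The arm moves only by the tool move_arm, never from a script. Its argument "commands" is a list of rows, each an object with "travel": the shift along the tool's x, y, z in mm, a list of three; "rot": the turn, a rotation vector about the tool's x, y, z in degrees, a list of three. In form: [{"travel": [tx, ty, tz], "rot": [rx, ry, rz]}, ...]. A call has 1 to 5 rows; each row shifts and turns the commanded pose from where the row before left it, along the tool's axes as they then stand; what a row does not reach is not made up. A row lasts 1/8 s, in which the tool goes at most 62.5 mm and 10.7 degrees, less where a joint would pass 70% of its speed; a pose out of reach is approached as far as the arm can. A call with a gripper value outside its range is refused whole. "grip" is the opening, from -1 (shut) to 1 (fully open), so that 0 is half open, set as the call begins (left out, the last holds). The fingers move at their own pace and stop on an object; "grip_force" is the grip in N (left out, the last holds). Time passes only in rows, so rows that do not move let the fingers close. It gives the time, the measured TCP pose, the force and the opening at its end, in the units of the state.
- robot.get_obs(): the state, without advancing time (a new reading comes with each control period).
- get_image(name): name is "side" or "top" or "wrist"; returns the picture (420x560x3 uint8, red, green, blue); there is no depth.
- get_calibration(name): a dict with "camera_matrix" (3x3 intrinsics, pixels), "rvec" (rotation vector, rad) and "tvec" (3), from world to camera coordinates, as OpenCV has them. Camera axes: x right, y down, z forward; pixel columns grow to the right and rows downward; lengths in m; the calibration is good to about 2 mm. A picture is of the moment at which its call begins: read the wrist's pose just before it. get_calibration takes no time and is no camera call; for the wrist camera it gives the pose at the moment of the call.
- job_done(): hands the job in, once; it reports no verdict.
The state is a dict: "time_s": time; "joints": joint angles; "joint_velocities": joint speeds; "effort": joint torques, N m; "eef_pos": TCP position; "eef_rot": TCP orientation; "ft_force": force on the tool from outside, world axes, zero at the start; "moment": the same for the moment, N m; "width": finger opening in m.
Only numpy, scipy, OpenCV 4.12 (cv2) and the standard library are available. Lean on these libraries where they do the work, as an engineer would, in place of code of your own. Each camera call takes 0.05 s, during which the arm holds its last target. There are 200 camera calls.

### The job

Take the red-handled depth blade out of the wooden rack and lower it, in the gripper, into the slot of the black enlarger housing with the brass lips until its shoulder rests flat on the brass, then let go and leave it standing there. Leave the white-handled and black-handled blades where they are in the rack; the white housing with the blue lips is not for this blade.

Things in the scene. Friction and masses are not known exactly. Their poses are not given: they have to be found in the camera images.
- blade_red: Red-handled depth blade, 105 to 196 g, upright in the rack. Origin: centre of the shoulder's underside; z up. Steel blade 6 mm thick (x), 44 wide (y), reaching 55 mm below the origin; aluminium shoulder 32 (x) by 70 (y), from 0 to 10 mm above it; grip 18 thick (x), 26 wide (y), 10 to 58 mm above it. Its x lies across the rack's row, so the grip is pinched along x.
- blade_white: White-handled blade of the same shape, to be left in the rack. The rack is a fixed wooden block 60 x 270 mm, 75 mm high, with three 12 mm wide slots end to end in a row, 88 mm apart, holding the blades in any order, their shoulders on its top. A blade must rise 55 mm to clear the rack and 115 mm to pass over the other blades' grips.
- blade_black: Black-handled blade of the same shape, in another place of the rack, to be left there.
- slot_mouth (a point): Centre of the slot's mouth in the black housing, level with its brass lips, 85 mm above the table. Fixed block 90 (x) by 130 mm (y), flat brass plate on top 70 x 100; slot 18 mm wide (x), 56 long (y), 85 deep, open upward, no lead-in, z up. The shoulder stops the blade; either way round will do. A white housing of that shape with blue lips stands beside it, on either side.
Not all that is in view belongs to the job. What is shaped like the blade_red but pink or purple is not meant. Leave any green look-alike of the part that bears slot_mouth alone.

How it is judged:
On the way:
1. the red blade is lowered into the slot in the gripper: still held with its shoulder within 20 mm of the brass (x of blade_red in the frame of slot_mouth between -0.009 and 0.009 m and y of blade_red in the frame of slot_mouth between -0.012 and 0.012 m and z of blade_red in the frame of slot_mouth below 0.02 m and contact force between the fingers and blade_red above 1 N), for 0.1 s.
At the end, for the whole second after the job is handed in: The red-handled blade stands at rest in the slot of the black housing, all the way down with its shoulder within 5 mm of the brass, its origin within 9 mm of the slot's centre across it and 12 mm along it, within 10 degrees of upright and 17 degrees of the slot's direction (x of blade_red in the frame of slot_mouth between -0.009 and 0.009 m and y of blade_red in the frame of slot_mouth between -0.012 and 0.012 m and z of blade_red in the frame of slot_mouth between -0.005 and 0.005 m and angle between blade_red's own z axis and vertical below 0.17 rad and angle between the y axis of blade_red and the y axis of slot_mouth, either way round below 0.3 rad and linear speed of blade_red below 0.02 m/s); the robot touches nothing.
It fails at once if the white-handled blade is moved by more than 30 mm (distance of blade_white from where it was at the start of the episode above 0.03 m).
It fails at once if the black-handled blade is moved by more than 30 mm (distance of blade_black from where it was at the start of the episode above 0.03 m).
It also fails if it takes over 35 s, if anything falls off the work surface, if the arm or the gripper's body presses on something with over 40 N, if the wrist force passes 120 N, or if a joint passes its speed limit or range.

## Working session

There is one attempt and no reset: what is moved stays moved. The work goes in short steps, Python scripts to look and compute and a tool call to move; the robot and the scene stay as the last step left them, time stands still between calls to the robot, and variables do not carry over. Pictures are saved under pics/ and viewed, about 8 in all and at most 12, crops included, and the job is handed in when it is done.

Besides the shell and the picture viewer there is one more tool, called after "Emit:" by a JSON object that holds its "fn" and its "kwargs", one argument or row to a line. move_arm: Moves the arm, as the interface text tells. Its arguments: {"type":"object","properties":{"commands":{"type":"array","items":{"type":"object","properties":{"travel":{"type":"array","items":{"type":"number"}},"rot":{"type":"array","items":{"type":"number"}}}}},"grip":{"type":"number"},"grip_force":{"type":"number"}},"required":["commands"]}

```bash
mkdir -p pics; cat > h.py <<'E'
import numpy as np, cv2
from rig import robot, get_image, get_calibration, job_done
def save(n,im): cv2.imwrite('pics/'+n,cv2.cvtColor(im,cv2.COLOR_RGB2BGR))
def ray(c,u,v,z):
    K=np.array(c['camera_matrix']);R=cv2.Rodrigues(np.array(c['rvec'],float))[0];t=np.array(c['tvec'],float).ravel()
    o=-R.T@t;d=R.T@np.linalg.inv(K)@[u,v,1]
    return o+d*(z-o[2])/d[2]
def proj(c,p):
    return cv2.projectPoints(np.array(p,float).reshape(-1,3),np.array(c['rvec'],float),np.array(c['tvec'],float),np.array(c['camera_matrix'],float),None)[0].reshape(-1,2)
E
python3 - <<'E'
from h import *
o=robot.get_obs();print(o)
a=get_image('top');b=get_image('side');np.savez('im0.npz',top=a,side=b)
save('top0.png',a);save('side0.png',b)
for n in('top','side'):
    c=get_calibration(n);R=cv2.Rodrigues(np.array(c['rvec'],float))[0];print(n,c,-R.T@np.ravel(c['tvec']))
E
```

```text
{'time_s': 0.0, 'joints': array([-1.34619692,  0.41188896, -0.01275528,  1.59702147,  0.00559686,
        1.1342851 , -0.08217896]), 'joint_velocities': array([ 4.85818083e-04, -1.26344770e-03, -3.99824647e-04,  5.71743910e-04,
       -5.86290254e-04,  2.67573490e-04, -3.13236859e-05]), 'effort': array([-1.48588156e-04, -5.87956238e+01,  6.41665701e-01, -2.91078919e+01,
       -5.36676915e-02,  1.81528938e-02,  1.41361288e-04]), 'eef_pos': array([0.18026765, 0.5979237 , 0.2218249 ]), 'eef_rot': array([-0.69899476,  0.70009874, -0.1031704 ,  0.10307252]), 'ft_force': array([ 0.98725522, -0.2741293 ,  0.6941975 ]), 'moment': array([ 0.07183652, -0.03428311, -0.01669437]), 'width': 0.08782043374083014}
top {'camera_matrix': array([[499.56280572,   0.        , 280.7938119 ],
       [  0.        , 499.56280572, 211.03405217],
       [  0.        ,   0.        ,   1.        ]]), 'rvec': array([ 2.15631656, -2.22283645,  0.06623409]), 'tvec': array([-0.00288691,  0.54141097,  1.19798634])} [ 0.46659662 -0.01926359  1.22891088]
side {'camera_matrix': array([[458.75928625,   0.        , 277.09273696],
       [  0.        , 458.75928625, 207.62348017],
       [  0.        ,   0.        ,   1.        ]]), 'rvec': array([ 2.09995742, -0.69405431,  0.34528348]), 'tvec': array([-0.43482354,  0.24751744,  0.86957196])} [ 0.02151794 -0.71598286  0.70242246]
```

View pics/top0.png

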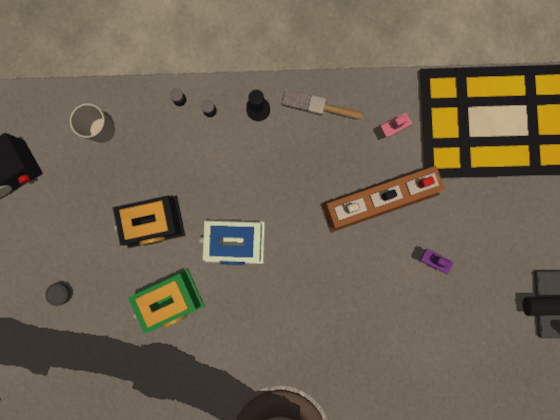

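View pics/side0.png

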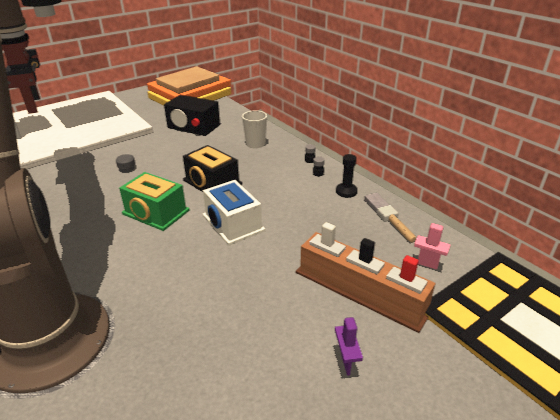

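Top view: the red candidates are the rack's end blade at (426,183), the pink thing at (397,125) and the purple one at (436,260). Only the first is red and in the rack. Housings: black with brass at (148,221), green at (165,300), and white with blue lips at (233,241). The black one is the target. I'll measure both and confirm them in a crop.

```bash
cat > m.py <<'E'
from h import *
d=np.load('im0.npz');im=d['top'];c=get_calibration('top')
hsv=cv2.cvtColor(im,cv2.COLOR_RGB2HSV);H,S,V=cv2.split(hsv)
def cnt(m,box,z,name):
    x0,y0,x1,y1=box;mm=np.zeros(m.shape,np.uint8);mm[y0:y1,x0:x1]=m[y0:y1,x0:x1]*255
    cs=cv2.findContours(mm,cv2.RETR_EXTERNAL,cv2.CHAIN_APPROX_NONE)[0];k=max(cs,key=cv2.contourArea)
    w=np.array([ray(c,u,v,z)[:2] for u,v in k[:,0,:]],np.float32)
    r=cv2.minAreaRect(w);b=cv2.boxPoints(r);e=max((b[1]-b[0],b[2]-b[1]),key=np.linalg.norm)
    print(name,'px',k[:,0].mean(0),'ctr',r[0],'size',r[1],'yaw long deg',np.degrees(np.arctan2(e[1],e[0])))
cnt((H>10)&(H<30)&(S>120)&(V>120),(105,190,190,250),.085,'brass')
cnt((V<60),(130,208,165,234),.085,'slot')
cnt((H<16)&(S>90)&(V>60)|((S<60)&(V>140))|((H<5)|(H>175))&(S>150),(318,160,448,235),.08,'rack')
for n,b in(('sh_white',(330,190,372,225)),('sh_black',(368,178,405,212)),('sh_red',(403,165,442,200))):
    cnt(((S<70)&(V>110))|((H<5)|(H>174))&(S>180)&(V>120),b,.085,n)
cnt(((H<5)|(H>174))&(S>180)&(V>120),(403,165,445,200),.133,'redgrip')
a=cv2.resize(im[150:250,310:450],None,fx=4,fy=4,interpolation=cv2.INTER_CUBIC)
b=cv2.resize(im[185:285,100:270],None,fx=4*140/170,fy=4*140/170)[:,:560]
e=np.vstack([a[:300],b[:300]]);save('crop.png',e)
E
python3 m.py
```

```text
brass px [143.04929577 219.84507042] ctr (0.526603639125824, 0.2968069314956665) size (0.0708548054099083, 0.10034634172916412) yaw long deg -79.40921
slot px [142.83018868 219.75471698] ctr (0.5266028642654419, 0.29673629999160767) size (0.014239252544939518, 0.05203147977590561) yaw long deg -79.15905
rack px [381.24315068 199.57191781] ctr (0.5599513053894043, -0.2563791573047638) size (0.06817687302827835, 0.2839485704898834) yaw long deg -72.4282
sh_white px [349.87368421 208.93684211] ctr (0.5376977324485779, -0.17853602766990662) size (0.03148931637406349, 0.0690457746386528) yaw long deg -72.477715
sh_black px [387.26923077 196.25      ] ctr (0.564021646976471, -0.26215916872024536) size (0.03151208162307739, 0.06884953379631042) yaw long deg -72.11599
sh_red px [424.46308725 182.5704698 ] ctr (0.5904019474983215, -0.3458716571331024) size (0.03127771615982056, 0.06882067769765854) yaw long deg -73.29958
redgrip px [427.67857143 181.        ] ctr (0.5906805992126465, -0.3455928862094879) size (0.014636554755270481, 0.02250482514500618) yaw long deg -73.305435
```

View pics/crop.png

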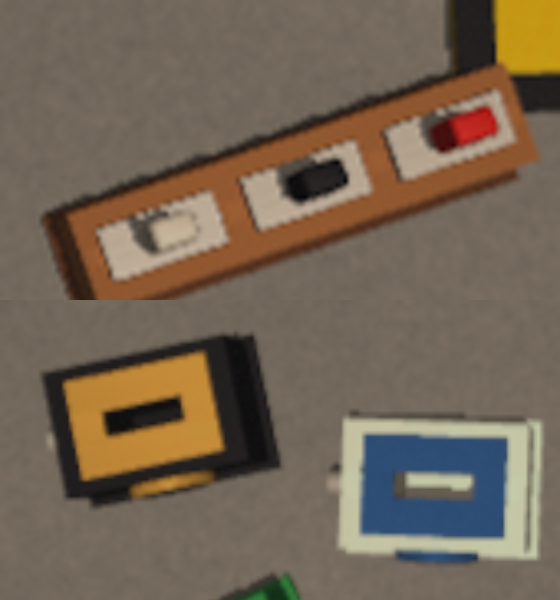

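The crop confirms it: the red grip is at the right end of the rack, with black in the middle and white on the left. The brass-lipped black housing is upper left of the blue-lipped one. Sizes agree with the description: shoulder 31x69 mm, brass 71x100 mm, pitch 88 mm. Next I'll plan the approach.

```bash
cat > p.py <<'E'
import sys
from h import *
from scipy.spatial.transform import Rotation as Ro
def plan(tgt,yaw,vmax=60):
    """yaw: wanted heading (deg) of jaw axis in world, mod 180; tool pointing down. Prints rows along tool axes."""
    o=robot.get_obs();q=o['eef_rot'];R=Ro.from_quat([q[1],q[2],q[3],q[0]]).as_matrix()
    p=o['eef_pos'];best=None
    for k in(0,180):
        a=np.radians(yaw+k);z=np.array([np.cos(a),np.sin(a),0]);y=np.array([0,0,-1.]);T=np.c_[np.cross(y,z),y,z]
        rv=Ro.from_matrix(R.T@T).as_rotvec()
        if best is None or np.linalg.norm(rv)<np.linalg.norm(best): best=rv
    d=np.array(tgt)-p;n=int(max(1,np.ceil(np.linalg.norm(d)*1000/vmax),np.ceil(np.degrees(np.linalg.norm(best))/10)))
    print('t',o['time_s'],'tcp',p.round(4),'jaw yaw',np.degrees(np.arctan2(R[1,2],R[0,2])).round(2),'j7',o['joints'][6].round(2),'R',R.round(3).tolist())
    print('rows',n,'total local mm',(R.T@d*1000).round(1),'rot deg',np.degrees(best).round(1))
    for i in range(n):
        Ri=R@Ro.from_rotvec(best*i/n).as_matrix()
        print((Ri.T@d*1000/n).round(1).tolist(),np.degrees(best/n).round(1).tolist())
if __name__=='__main__':
    a=list(map(float,sys.argv[1:]));plan(a[:3],a[3],*a[4:])
E
python3 p.py 0.565 -0.30 0.23 17.5
```

```text
t 0.1 tcp [0.1803 0.598  0.2219] jaw yaw 73.23 j7 -0.08 R [[0.957, -0.0, 0.289], [-0.289, -0.001, 0.957], [0.0, -1.0, -0.001]]
rows 17 total local mm [ 627.5   -7.  -748.7] rot deg [ 0.1 55.7  0. ]
[36.9, -0.4, -44.0] [0.0, 3.3, 0.0]
[39.4, -0.4, -41.9] [0.0, 3.3, 0.0]
[41.7, -0.4, -39.5] [0.0, 3.3, 0.0]
[43.9, -0.4, -37.1] [0.0, 3.3, 0.0]
[45.9, -0.4, -34.5] [0.0, 3.3, 0.0]
[47.8, -0.4, -31.8] [0.0, 3.3, 0.0]
[49.6, -0.4, -29.0] [0.0, 3.3, 0.0]
[51.2, -0.4, -26.2] [0.0, 3.3, 0.0]
[52.6, -0.4, -23.2] [0.0, 3.3, 0.0]
[53.8, -0.5, -20.2] [0.0, 3.3, 0.0]
[54.9, -0.5, -17.0] [0.0, 3.3, 0.0]
[55.8, -0.5, -13.9] [0.0, 3.3, 0.0]
[56.5, -0.5, -10.7] [0.0, 3.3, 0.0]
[57.0, -0.5, -7.4] [0.0, 3.3, 0.0]
[57.3, -0.5, -4.1] [0.0, 3.3, 0.0]
[57.5, -0.5, -0.9] [0.0, 3.3, 0.0]
[57.4, -0.5, 2.4] [0.0, 3.3, 0.0]
```

Emit:
{"fn": "move_arm", "kwargs": {
  "commands": [
    {"travel":[37,0,-44],"rot":[0,3.3,0]},
    {"travel":[39,0,-42],"rot":[0,3.3,0]},
    {"travel":[42,0,-40],"rot":[0,3.3,0]},
    {"travel":[44,0,-37],"rot":[0,3.3,0]},
    {"travel":[46,0,-34],"rot":[0,3.3,0]}
  ],
  "grip": 1
}}

```text
time_s: 0.72
eef_pos: [0.294, 0.3322, 0.2225]
eef_rot: [-0.677, 0.677, -0.203, 0.203]
ft_force: [1.7, -0.1, 0.4]
width: 0.0875
```

Emit:
{"fn": "move_arm", "kwargs": {
  "commands": [
    {"travel":[48,0,-32],"rot":[0,3.3,0]},
    {"travel":[50,0,-29],"rot":[0,3.3,0]},
    {"travel":[51,0,-26],"rot":[0,3.3,0]},
    {"travel":[53,0,-23],"rot":[0,3.3,0]},
    {"travel":[54,0,-20],"rot":[0,3.3,0]}
  ]
}}

```text
time_s: 1.35
eef_pos: [0.4074, 0.0675, 0.2228]
eef_rot: [0.641, -0.641, 0.298, -0.298]
ft_force: [0.0, 0.3, -0.4]
width: 0.0881
```

Emit:
{"fn": "move_arm", "kwargs": {
  "commands": [
    {"travel":[55,0,-17],"rot":[0,3.3,0]},
    {"travel":[56,0,-14],"rot":[0,3.3,0]},
    {"travel":[56,0,-11],"rot":[0,3.3,0]},
    {"travel":[57,0,-7],"rot":[0,3.3,0]},
    {"travel":[57,0,-4],"rot":[0,3.3,0]}
  ]
}}

```text
time_s: 1.98
eef_pos: [0.5196, -0.1963, 0.2225]
eef_rot: [0.592, -0.592, 0.387, -0.387]
ft_force: [0.4, 0.3, -0.1]
width: 0.0879
```

```bash
python3 p.py 0.59 -0.346 0.22 17.5
```

```text
t 1.975 tcp [ 0.5196 -0.1963  0.2225] jaw yaw 23.66 j7 0.93 R [[0.401, 0.0, 0.916], [-0.916, 0.0, 0.401], [-0.0, -1.0, 0.0]]
rows 3 total local mm [165.4   2.4   4.4] rot deg [-0.   6.2 -0. ]
[55.1, 0.8, 1.5] [-0.0, 2.1, -0.0]
[55.0, 0.8, 3.4] [-0.0, 2.1, -0.0]
[54.9, 0.8, 5.4] [-0.0, 2.1, -0.0]
```

Emit:
{"fn": "move_arm", "kwargs": {
  "commands": [
    {"travel":[55,0,1],"rot":[0,2.1,0]},
    {"travel":[55,0,3],"rot":[0,2.1,0]},
    {"travel":[55,2,5],"rot":[0,2.1,0]},
    {"travel":[0,0,0],"rot":[0,0,0]}
  ]
}}

```text
time_s: 2.48
eef_pos: [0.5873, -0.3493, 0.2188]
eef_rot: [-0.568, 0.57, -0.42, 0.419]
ft_force: [0.6, 1.2, 0.6]
width: 0.0876
```

```bash
python3 - <<'E'
from h import *
c=get_calibration('wrist');im=get_image('wrist');save('w1.png',im);np.savez('w1.npz',im=im)
R=cv2.Rodrigues(np.array(c['rvec'],float))[0];print('cam',-R.T@np.ravel(c['tvec']))
H,S,V=cv2.split(cv2.cvtColor(im,cv2.COLOR_RGB2HSV));m=(((H<5)|(H>174))&(S>170)&(V>80)).astype(np.uint8)*255
k=max(cv2.findContours(m,0,1)[0],key=cv2.contourArea)
print(cv2.boundingRect(k),'pred top ctr',proj(c,[.5906,-.3457,.133]))
E
python3 p.py 0.5906 -0.3457 0.092 17.5
```

```text
cam [ 0.56294666 -0.27004175  0.38110759]
(280, 186, 23, 43) pred top ctr [[289.4153606  212.88829397]]
t 2.525 tcp [ 0.5873 -0.3468  0.2191] jaw yaw 17.27 j7 1.08 R [[0.297, -0.003, 0.955], [-0.955, -0.0, 0.297], [-0.0, -1.0, -0.003]]
rows 3 total local mm [-1.000e-01  1.271e+02  3.800e+00] rot deg [ 0.2 -0.2 -0. ]
[-0.0, 42.4, 1.3] [0.1, -0.1, -0.0]
[-0.0, 42.4, 1.2] [0.1, -0.1, -0.0]
[-0.0, 42.4, 1.2] [0.1, -0.1, -0.0]
```

View pics/w1.png

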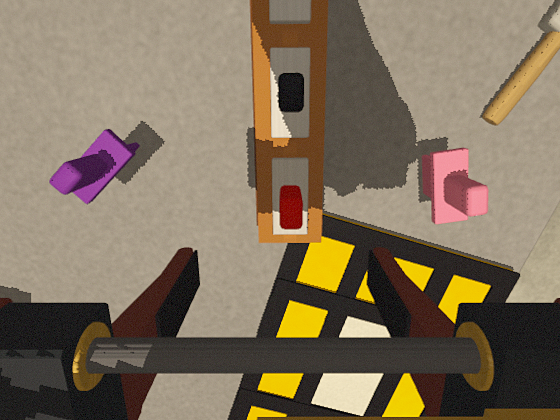

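The wrist view shows the red grip at (291,207), at the end of the rack and beyond the black one. It lies within 2 px of the prediction and square to the jaws. I'll descend and grip.

Emit:
{"fn": "move_arm", "kwargs": {
  "commands": [
    {"travel":[0,42,1],"rot":[0,0,0]},
    {"travel":[0,42,2],"rot":[0,0,0]},
    {"travel":[0,30,1],"rot":[0,0,0]},
    {"travel":[0,13,0],"rot":[0,0,0]},
    {"travel":[0,0,0],"rot":[0,0,0]}
  ]
}}

```text
time_s: 3.15
eef_pos: [0.592, -0.3428, 0.0936]
eef_rot: [0.57, -0.57, 0.419, -0.418]
ft_force: [-0.5, -0.3, -0.7]
width: 0.0874
```

Emit:
{"fn": "move_arm", "kwargs": {
  "commands": [
    {"travel":[0,0,0],"rot":[0,0,0]},
    {"travel":[0,0,0],"rot":[0,0,0]},
    {"travel":[0,0,0],"rot":[0,0,0]},
    {"travel":[0,0,0],"rot":[0,0,0]},
    {"travel":[0,0,0],"rot":[0,0,0]}
  ],
  "grip": -1,
  "grip_force": 30
}}

```text
time_s: 3.78
eef_pos: [0.592, -0.3438, 0.0937]
eef_rot: [0.57, -0.57, 0.419, -0.419]
ft_force: [-0.5, 0.3, 0.5]
width: 0.0412
```

```bash
python3 p.py 0.5906 -0.3457 0.252 17.5 40; python3 -c "
from h import *;print(robot.get_obs()['width'])"
```

```text
t 3.775 tcp [ 0.592  -0.3438  0.0937] jaw yaw 17.42 j7 1.14 R [[0.299, 0.0, 0.954], [-0.954, 0.0, 0.299], [-0.0, -1.0, 0.0]]
rows 4 total local mm [   1.4 -158.3   -1.9] rot deg [-0.  -0.1 -0. ]
[0.3, -39.6, -0.5] [-0.0, -0.0, -0.0]
[0.3, -39.6, -0.5] [-0.0, -0.0, -0.0]
[0.3, -39.6, -0.5] [-0.0, -0.0, -0.0]
[0.3, -39.6, -0.5] [-0.0, -0.0, -0.0]
0.04121157679484121
```

Still closing (41 mm, grip is 18). Wait for it.

Emit:
{"fn": "move_arm", "kwargs": {
  "commands": [
    {"travel":[0,0,0],"rot":[0,0,0]},
    {"travel":[0,0,0],"rot":[0,0,0]},
    {"travel":[0,0,0],"rot":[0,0,0]},
    {"travel":[0,0,0],"rot":[0,0,0]},
    {"travel":[0,0,0],"rot":[0,0,0]}
  ]
}}

```text
time_s: 4.4
eef_pos: [0.592, -0.3438, 0.0936]
eef_rot: [-0.57, 0.57, -0.419, 0.418]
ft_force: [0.6, 0.2, 0.2]
width: 0.0179
```

Closed at 17.9 mm, which matches the grip. Lift gently, straight up.

Emit:
{"fn": "move_arm", "kwargs": {
  "commands": [
    {"travel":[0,-10,0],"rot":[0,0,0]},
    {"travel":[0,-30,0],"rot":[0,0,0]},
    {"travel":[0,-40,0],"rot":[0,0,0]},
    {"travel":[0,-45,0],"rot":[0,0,0]},
    {"travel":[0,-35,0],"rot":[0,0,0]}
  ]
}}

```text
time_s: 5.03
eef_pos: [0.5921, -0.3441, 0.2564]
eef_rot: [0.57, -0.57, 0.418, -0.419]
ft_force: [-0.7, -0.7, -2.0]
width: 0.0181
```

```bash
python3 -c "
from h import *;print(robot.get_obs()['width'])"; python3 p.py 0.5266 0.2967 0.253 10.7 45
```

```text
0.018131155872372025
t 5.025 tcp [ 0.5921 -0.3441  0.2564] jaw yaw 17.41 j7 1.06 R [[0.299, 0.002, 0.954], [-0.954, -0.001, 0.299], [0.001, -1.0, 0.001]]
rows 15 total local mm [-631.     2.8  129.3] rot deg [-0.1  6.7  0.1]
[-42.1, 0.2, 8.6] [-0.0, 0.4, 0.0]
[-42.1, 0.2, 8.3] [-0.0, 0.4, 0.0]
[-42.2, 0.2, 8.0] [-0.0, 0.4, 0.0]
[-42.3, 0.2, 7.6] [-0.0, 0.4, 0.0]
[-42.3, 0.2, 7.3] [-0.0, 0.4, 0.0]
[-42.4, 0.2, 7.0] [-0.0, 0.4, 0.0]
[-42.4, 0.2, 6.6] [-0.0, 0.4, 0.0]
[-42.5, 0.2, 6.3] [-0.0, 0.4, 0.0]
[-42.5, 0.2, 6.0] [-0.0, 0.4, 0.0]
[-42.6, 0.2, 5.6] [-0.0, 0.4, 0.0]
[-42.6, 0.2, 5.3] [-0.0, 0.4, 0.0]
[-42.7, 0.2, 5.0] [-0.0, 0.4, 0.0]
[-42.7, 0.2, 4.6] [-0.0, 0.4, 0.0]
[-42.7, 0.2, 4.3] [-0.0, 0.4, 0.0]
[-42.8, 0.2, 4.0] [-0.0, 0.4, 0.0]
```

Emit:
{"fn": "move_arm", "kwargs": {
  "commands": [
    {"travel":[-20,0,4],"rot":[0,0.4,0]},
    {"travel":[-38,0,8],"rot":[0,0.4,0]},
    {"travel":[-45,0,8.5],"rot":[0,0.4,0]},
    {"travel":[-45,0,8],"rot":[0,0.4,0]},
    {"travel":[-45,0,8],"rot":[0,0.4,0]}
  ]
}}

```text
time_s: 5.65
eef_pos: [0.5719, -0.147, 0.2543]
eef_rot: [0.563, -0.562, 0.428, -0.429]
ft_force: [1.0, -0.5, -1.6]
width: 0.018
```

Emit:
{"fn": "move_arm", "kwargs": {
  "commands": [
    {"travel":[-45,0,7.5],"rot":[0,0.4,0]},
    {"travel":[-45,0,7],"rot":[0,0.4,0]},
    {"travel":[-45,0,7],"rot":[0,0.4,0]},
    {"travel":[-45,0,6.5],"rot":[0,0.4,0]},
    {"travel":[-45,0,6],"rot":[0,0.4,0]}
  ]
}}

```text
time_s: 6.28
eef_pos: [0.548, 0.0793, 0.2544]
eef_rot: [0.555, -0.555, 0.438, -0.438]
ft_force: [0.9, 0.5, -1.3]
width: 0.0181
```

Emit:
{"fn": "move_arm", "kwargs": {
  "commands": [
    {"travel":[-45,0,6],"rot":[0,0.4,0]},
    {"travel":[-45,0,5],"rot":[0,0.5,0]},
    {"travel":[-40,0,5],"rot":[0,0.5,0]},
    {"travel":[-20,0,2],"rot":[0,0.5,0]},
    {"travel":[0,0,0],"rot":[0,0,0]}
  ]
}}

```text
time_s: 6.9
eef_pos: [0.5319, 0.2298, 0.2538]
eef_rot: [0.548, -0.548, 0.447, -0.446]
ft_force: [0.4, 0.2, -2.4]
width: 0.0177
```

```bash
python3 -c "
from h import *;print(robot.get_obs()['width'])"; python3 p.py 0.5266 0.2967 0.18 10.7 45
```

```text
0.017742587921306528
t 6.9 tcp [0.5319 0.2298 0.2538] jaw yaw 11.7 j7 -0.06 R [[0.203, -0.0, 0.979], [-0.979, 0.0, 0.203], [-0.0, -1.0, -0.0]]
rows 3 total local mm [-66.6  73.8   8.4] rot deg [ 0.  1. -0.]
[-22.2, 24.6, 2.8] [0.0, 0.3, -0.0]
[-22.2, 24.6, 2.7] [0.0, 0.3, -0.0]
[-22.2, 24.6, 2.5] [0.0, 0.3, -0.0]
```

Emit:
{"fn": "move_arm", "kwargs": {
  "commands": [
    {"travel":[-28,10,3],"rot":[0,0.5,0]},
    {"travel":[-28,20,3],"rot":[0,0.5,0]},
    {"travel":[-12,22,2],"rot":[0,0,0]},
    {"travel":[0,12,0],"rot":[0,0,0]},
    {"travel":[0,0,0],"rot":[0,0,0]}
  ]
}}

```text
time_s: 7.52
eef_pos: [0.5268, 0.2951, 0.1886]
eef_rot: [-0.543, 0.544, -0.452, 0.452]
ft_force: [-1.0, -0.2, -1.0]
width: 0.0179
```

```bash
python3 - <<'E'
from h import *
cw=get_calibration('wrist');w=get_image('wrist');s=get_image('side');cs=get_calibration('side')
np.savez('w2.npz',w=w,s=s);
print(proj(cs,[.5266,.2967,.085]),proj(cw,[.5266,.2967,.085]))
a=cv2.resize(s[100:240,150:290],(400,400),interpolation=cv2.INTER_CUBIC)
save('c2.png',np.hstack([cv2.resize(w,(400,300)),a[:300]]))
cv2.imwrite('pics/c2.png',cv2.cvtColor(np.hstack([cv2.copyMakeBorder(cv2.resize(w,(400,300)),0,100,0,0,0),a]),cv2.COLOR_RGB2BGR))
E
python3 p.py 0.5263 0.2981 0.18 10.7
```

```text
[[209.42863054 155.70684738]] [[283.77143152 206.92299304]]
t 7.625 tcp [0.5278 0.2954 0.1902] jaw yaw 10.44 j7 -0.14 R [[0.181, 0.001, 0.983], [-0.983, -0.0, 0.181], [0.0, -1.0, 0.001]]
rows 1 total local mm [-2.9 10.2 -0.9] rot deg [-0.  -0.3  0. ]
[-2.9, 10.2, -0.9] [-0.0, -0.3, 0.0]
```

View pics/c2.png

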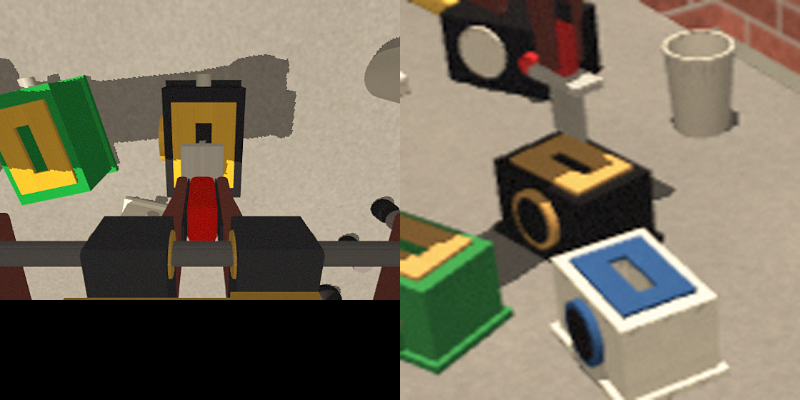

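The wrist view (left) shows the aluminium shoulder and slot in one line, column 203 for both. The side view (right) shows the blade above the black housing at about (570,110), with its tip over the brass. One numeric check of the shoulder's position along the slot, then lower.

```bash
python3 - <<'E'
from h import *
from scipy.spatial.transform import Rotation as Ro
cw=get_calibration('wrist');w=np.load('w2.npz')['w']
H,S,V=cv2.split(cv2.cvtColor(w,cv2.COLOR_RGB2HSV))
def big(m,b):
    x0,y0,x1,y1=b;mm=np.zeros(m.shape,np.uint8);mm[y0:y1,x0:x1]=m[y0:y1,x0:x1]*255
    mm=cv2.morphologyEx(mm,cv2.MORPH_OPEN,np.ones((3,3)))
    return max(cv2.findContours(mm,0,1)[0],key=cv2.contourArea)
q=robot.get_obs();R=Ro.from_quat(q['eef_rot'][[1,2,3,0]]).as_matrix();p=q['eef_pos']
def rep(n,k,z):
    L=np.array([(ray(cw,u,v,z)-p)@R*1000 for u,v in k[:,0]]);x,y,W,h=cv2.boundingRect(k)
    print(n,'px',x,y,W,h,'local x',L[:,0].min().round(1),L[:,0].max().round(1),'local z',L[:,2].min().round(1),L[:,2].max().round(1))
rep('shoulder',big((S<50)&(V>90),(245,190,325,260)),p[2]-.0187+.010)
rep('brass',big((H>10)&(H<30)&(S>110)&(V>70),(235,130,335,265)),.085)
rep('slot',big((V<50),(268,165,300,202)),.085)
s=(np.array([.5266,.2967,.085])-p)@R*1000;print('slot ctr from top cam, local',s.round(1))
E
```

```text
shoulder px 258 222 5 8 local x -22.3 -18.4 local z -13.7 -11.6
brass px 239 143 93 121 local x -52.6 48.9 local z -34.7 37.0
slot px 274 173 22 27 local x -29.2 -8.0 local z -7.5 9.3
slot ctr from top cam, local [ -1.5 105.2  -1. ]
```

```bash
python3 - <<'E'
from h import *
from scipy.spatial.transform import Rotation as Ro
cw=get_calibration('wrist');w=np.load('w2.npz')['w'];hs=cv2.cvtColor(w,cv2.COLOR_RGB2HSV)
q=robot.get_obs();R=Ro.from_quat(q['eef_rot'][[1,2,3,0]]).as_matrix();p=q['eef_pos']
print([(r,hs[r,268].tolist()) for r in range(194,212,2)])
print([(c,hs[212,c].tolist()) for c in list(range(246,262,2))+list(range(304,322,2))])
for u,v in((284,198),(284,200),(284,202),(284,204),(254,212),(312,212)): print(u,v,((ray(cw,u,v,p[2]-.0087)-p)@R*1000).round(1))
E
```

```text
[(194, [20, 198, 156]), (196, [20, 213, 153]), (198, [20, 205, 157]), (200, [17, 136, 143]), (202, [20, 51, 124]), (204, [20, 50, 122]), (206, [17, 46, 138]), (208, [19, 47, 135]), (210, [21, 42, 140])]
[(246, [20, 190, 152]), (248, [19, 192, 154]), (250, [20, 200, 152]), (252, [16, 107, 134]), (254, [18, 42, 134]), (256, [18, 55, 138]), (258, [21, 50, 138]), (260, [17, 48, 143]), (304, [14, 46, 138]), (306, [16, 46, 133]), (308, [15, 56, 136]), (310, [17, 53, 136]), (312, [18, 29, 132]), (314, [20, 211, 151]), (316, [20, 192, 158]), (318, [21, 208, 152]), (320, [20, 206, 156])]
284 198 [-35.4   8.7   0.1]
284 200 [-34.3   8.7   0.1]
284 202 [-33.3   8.7   0.1]
284 204 [-32.2   8.7   0.1]
254 212 [-27.8   8.7 -15.6]
312 212 [-27.8   8.7  14.7]
```

The shoulder's far edge gives a blade centre about 2–3 mm along tool x, against the slot at about −1.5 mm. Across the slot they agree within 1 mm. Shift −4 mm along x, then lower.

Emit:
{"fn": "move_arm", "kwargs": {
  "commands": [
    {"travel":[-4,0,0],"rot":[0,0,0]},
    {"travel":[0,8,0],"rot":[0,0,0]},
    {"travel":[0,12,0],"rot":[0,0,0]},
    {"travel":[0,12,0],"rot":[0,0,0]},
    {"travel":[0,6,0],"rot":[0,0,0]}
  ]
}}

```text
time_s: 8.25
eef_pos: [0.5259, 0.3001, 0.1503]
eef_rot: [-0.543, 0.544, -0.452, 0.452]
ft_force: [-0.4, -0.2, -0.9]
width: 0.018
```

The tip is 8 mm below the lips with no contact force. Continue.

Emit:
{"fn": "move_arm", "kwargs": {
  "commands": [
    {"travel":[0,10,0],"rot":[0,0,0]},
    {"travel":[0,10,0],"rot":[0,0,0]},
    {"travel":[0,10,0],"rot":[0,0,0]},
    {"travel":[0,6,0],"rot":[0,0,0]},
    {"travel":[0,3,0],"rot":[0,0,0]}
  ]
}}

```text
time_s: 8.88
eef_pos: [0.5263, 0.3003, 0.1122]
eef_rot: [-0.544, 0.544, -0.452, 0.452]
ft_force: [-1.3, 0.9, -2.1]
width: 0.0178
```

Emit:
{"fn": "move_arm", "kwargs": {
  "commands": [
    {"travel":[0,3,0],"rot":[0,0,0]},
    {"travel":[0,2,0],"rot":[0,0,0]},
    {"travel":[0,1,0],"rot":[0,0,0]},
    {"travel":[0,0,0],"rot":[0,0,0]}
  ]
}}

```text
time_s: 9.38
eef_pos: [0.5264, 0.3004, 0.1067]
eef_rot: [0.544, -0.544, 0.452, -0.452]
ft_force: [0.0, -0.0, -1.2]
width: 0.0181
```

Emit:
{"fn": "move_arm", "kwargs": {
  "commands": [
    {"travel":[0,1,0],"rot":[0,0,0]},
    {"travel":[0,1,0],"rot":[0,0,0]},
    {"travel":[0,0.5,0],"rot":[0,0,0]},
    {"travel":[0,0,0],"rot":[0,0,0]}
  ]
}}

```text
time_s: 9.88
eef_pos: [0.5263, 0.3004, 0.1041]
eef_rot: [-0.544, 0.544, -0.452, 0.452]
ft_force: [-0.1, 0.3, -1.8]
width: 0.0179
```

Emit:
{"fn": "move_arm", "kwargs": {
  "commands": [
    {"travel":[0,0.5,0],"rot":[0,0,0]},
    {"travel":[0,0.5,0],"rot":[0,0,0]},
    {"travel":[0,0,0],"rot":[0,0,0]}
  ]
}}

```text
time_s: 10.25
eef_pos: [0.5264, 0.3004, 0.1035]
eef_rot: [0.544, -0.544, 0.452, -0.452]
ft_force: [-0.6, 0.2, 3.7]
width: 0.0182
```

```bash
python3 - <<'E'
from h import *
w=get_image('wrist');s=get_image('side');print(robot.get_obs()['ft_force'])
a=cv2.resize(s[80:200,140:260],(400,400),interpolation=cv2.INTER_CUBIC)
save('c3.png',np.hstack([w[100:500,80:480][:320],a[:320]]))
E
```

```text
[-0.97985778 -0.93285492  4.69691389]
```

View pics/c3.png

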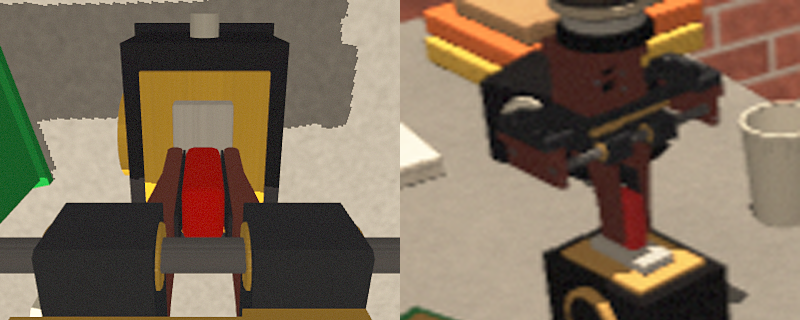

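Wrist force turned to +5 N at TCP z 0.1035 (expected 0.1037). Both views show the shoulder flat on the brass, centred in the plate at (203,125) left and (650,255) right. Release.

Emit:
{"fn": "move_arm", "kwargs": {
  "commands": [
    {"travel":[0,0,0],"rot":[0,0,0]},
    {"travel":[0,0,0],"rot":[0,0,0]},
    {"travel":[0,0,0],"rot":[0,0,0]},
    {"travel":[0,0,0],"rot":[0,0,0]},
    {"travel":[0,0,0],"rot":[0,0,0]}
  ],
  "grip": 0.6
}}

```text
time_s: 10.98
eef_pos: [0.5264, 0.3004, 0.1031]
eef_rot: [-0.544, 0.544, -0.452, 0.452]
ft_force: [-0.3, 0.6, 0.1]
width: 0.0646
```

Emit:
{"fn": "move_arm", "kwargs": {
  "commands": [
    {"travel":[0,-10,0],"rot":[0,0,0]},
    {"travel":[0,-25,0],"rot":[0,0,0]},
    {"travel":[0,-35,0],"rot":[0,0,0]},
    {"travel":[0,-40,0],"rot":[0,0,0]},
    {"travel":[0,-40,0],"rot":[0,0,0]}
  ]
}}

```text
time_s: 11.6
eef_pos: [0.5264, 0.3002, 0.2552]
eef_rot: [0.544, -0.543, 0.452, -0.452]
ft_force: [-0.1, 0.6, -0.3]
width: 0.0705
```

Emit:
{"fn": "move_arm", "kwargs": {
  "commands": [
    {"travel":[40,0,0],"rot":[0,0,0]},
    {"travel":[55,0,0],"rot":[0,0,0]},
    {"travel":[55,0,0],"rot":[0,0,0]},
    {"travel":[40,0,0],"rot":[0,0,0]},
    {"travel":[0,0,0],"rot":[0,0,0]}
  ]
}}

```text
time_s: 12.22
eef_pos: [0.5617, 0.1092, 0.2544]
eef_rot: [0.543, -0.542, 0.453, -0.454]
ft_force: [-0.5, 0.5, 0.5]
width: 0.0703
```

```bash
python3 - <<'E'
from h import *
t=get_image('top');s=get_image('side');print(robot.get_obs()['time_s'],robot.get_obs()['ft_force']);np.savez('im0.npz',top=t,side=s)
save('c4.png',np.hstack([cv2.resize(t[170:270,80:180],(400,400)),cv2.resize(s[80:200,140:260],(400,400))]))
E
sed -n '1,11p' m.py > m2.py; cat >> m2.py <<'E'
cnt((H>10)&(H<30)&(S>120)&(V>120),(105,190,190,250),.085,'brass')
cnt(((S<70)&(V>90))|((H<5)|(H>174))&(S>150)&(V>60),(122,205,165,235),.095,'shoulder')
cnt(((H<5)|(H>174))&(S>170)&(V>80),(120,200,175,240),.143,'grip')
for n,b in(('sh_white',(330,190,372,225)),('sh_black',(368,178,405,212))): cnt(((S<70)&(V>110)),b,.085,n)
E
python3 m2.py
```

```text
12.325 [-0.10145166  0.78493057  0.55767654]
brass px [125.22666667 223.77333333] ctr (0.5193044543266296, 0.33575648069381714) size (0.0709022730588913, 0.021924201399087906) yaw long deg 10.64945
slot px [134.  231.5] ctr (0.5001739263534546, 0.318041056394577) size (7.212293429148531e-09, 0.006865604314953089) yaw long deg -0.7048601
brass px [125.22666667 223.77333333] ctr (0.5193044543266296, 0.33575648069381714) size (0.0709022730588913, 0.021924201399087906) yaw long deg 10.64945
shoulder px [128.77777778 223.22222222] ctr (0.5194099545478821, 0.32675352692604065) size (0.028833279386162758, 0.005485429894179106) yaw long deg 13.310761Traceback (most recent call last):
  File "m2.py", line 14, in <module>
    cnt(((H<5)|(H>174))&(S>170)&(V>80),(120,200,175,240),.143,'grip')
    ~~~^^^^^^^^^^^^^^^^^^^^^^^^^^^^^^^^^^^^^^^^^^^^^^^^^^^^^^^^^^^^^^
  File "m2.py", line 6, in cnt
    cs=cv2.findContours(mm,cv2.RETR_EXTERNAL,cv2.CHAIN_APPROX_NONE)[0];k=max(cs,key=cv2.contourArea)
                                                                         ~~~^^^^^^^^^^^^^^^^^^^^^^^^
ValueError: max() iterable argument is empty
```

View pics/c4.png

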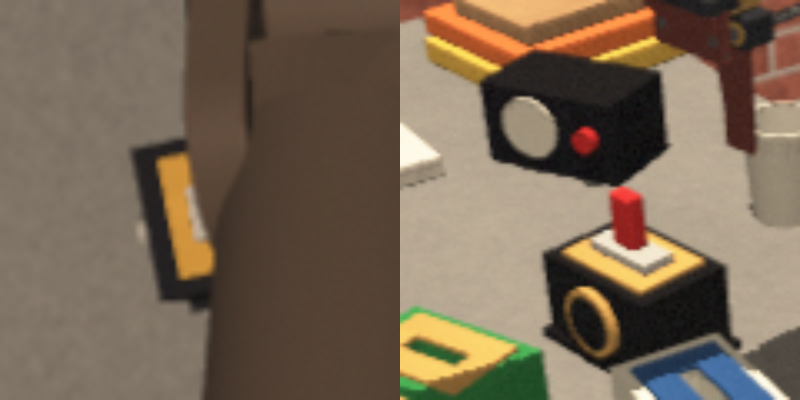

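```bash
sed -i '/grip/d;/shoulder/d' m2.py; python3 m2.py | grep sh_; python3 - <<'E'
from h import *
job_done();print(robot.get_obs()['time_s'])
E
```

```text
sh_white px [349.51923077 208.28846154] ctr (0.5377975702285767, -0.17850452661514282) size (0.031698644161224365, 0.0690457746386528) yaw long deg -72.477715
sh_black px [387.12264151 196.14150943] ctr (0.5640398263931274, -0.262140691280365) size (0.03158070892095566, 0.06882589310407639) yaw long deg -72.299225
the job is handed in; nothing more can be done
the job is handed in; nothing more can be done
```

I took the red-handled blade from the end of the rack and lowered it, still gripped, into the slot of the black housing with the brass lips. I then let go, moved the arm clear and handed the job in at about 12.3 s of the 35 s.

**Seating:** The wrist force changed to about +5 N at TCP height 0.1035 m, where 0.1037 m was expected for the shoulder on the brass. The final side view shows the blade upright, with its shoulder flat and roughly centred on the brass.

**Other blades:** In the top view, the white and black blades measure within 1 mm of where they started.

**Check that failed:** The last top-view measurement of the placed blade's position did not work, because the arm hid most of the housing. Its final position therefore rests on the side view, the seating height and the slot's own clearance of about 6 mm each way.

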